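# Lid and clip a slow cooker for carrying

## Task

Get the slow cooker ready to be carried next door: pick up its glass lid and lower it gently onto the crock, seated level all round, then swing both wire clips at the sides up and over and press each one fully home on the lid. Leave the mugs, milk jug, sugar bowl and teaspoons where they are.

Things in the scene. Friction and masses are not known exactly. Their poses are not given: they have to be found in the camera images.
- cooker: round slow cooker, fixed to the counter (does not slide): brushed steel housing 224 mm across, dark stoneware crock, whole height 155 mm to the crock's rim. Origin at the centre of its underside; z up, -x is the front with the heat knob, +y points to the left clip and -y to the right clip. Black side handle blocks (76 mm wide) reach out to 151 mm from the axis, their tops at 138 mm height
- crock_mouth (a point): centre of the crock's mouth, 155 mm above the cooker's underside, level with the rim; rim 196 mm across outside, 172 mm inside
- lid: loose domed glass lid with black rubber gasket, 0.38 kg, lying right way up on the counter. Origin at the centre of its underside; z up. From below: a locating plug 162 mm across and 8 mm deep that drops inside the crock (5 mm play all round), then a flat rim flange 192 mm across and 6 mm thick (8 to 14 mm above the origin) that rests on the crock's rim, a glass dome 132 mm across rising to 30 mm, and the knob. Seated, the origin is 8 mm below crock_mouth
- lid_knob (a point): middle of the lid's upright black cylindrical knob, 36 mm in diameter, 50 mm above the lid's origin; the knob spans 33 to 66 mm above the origin
- clip_left (a joint): angle of the left wire clip (cooker's +y side), a rigid U-shaped wire bail with stiff pivots that stays where it is left: about 0.06 N m to turn, 1 N at the bar. 0 = shut, its bar lying on the lid's rim flange; grows as it opens outward; 2.6 = lying straight out. With no lid it can go to -0.06
- clip_left_bar (a point): middle of the left clip's grip bar: a black sleeve 12 mm in diameter and 64 mm long along the cooker's x axis, between two steel wire arms 90 mm apart. It is 68 mm from the pivot line. Shut it lies 78 mm from the cooker's axis, 167 mm above its underside; straight out 202 mm from the axis at about 128 mm height. Seen along the pivot, its direction from the pivot is 147 degrees (up from straight outward) when shut, less the joint angle as it opens
- clip_left_pivot (a point): middle of the left clip's pivot line (parallel to the cooker's x axis), 135 mm from the cooker's axis, 130 mm above its underside
- clip_right (a joint): angle of the right wire clip (cooker's -y side), a mirror image of the left one: 0 shut on the lid, grows as it opens outward, 2.6 straight out
- clip_right_bar (a point): middle of the right clip's grip bar, same sizes as the left one
- clip_right_pivot (a point): middle of the right clip's pivot line, 135 mm from the cooker's axis, 130 mm above its underside
- mug_low: lower of two stacked striped ceramic mugs, 82 mm across, 88 mm high, to be left alone; origin under its centre
- mug_top: upper of the two stacked mugs, same size, its foot 80.5 mm above the counter, to be left alone
- milk_jug: stainless milk jug, 84 mm across, 115 mm high, to be left alone; origin under its centre
- sugar_bowl: lidded white sugar bowl, 100 mm across, 104 mm high, to be left alone; origin under its centre
- teaspoon_a: steel teaspoon 140 mm long lying on the counter, to be left alone
- teaspoon_b: second teaspoon, the same

How it is judged:
On the way, in this order (a step that is already met when the one before it is completed fails the run):
1. the lid sits level on the crock (horizontal distance between lid and crock_mouth below 0.009 m and z of lid in the frame of crock_mouth below -0.005 m and angle between lid's own z axis and vertical below 0.04 rad), for 0.2 s.
2. one clip is home on the seated lid (z of lid in the frame of crock_mouth below -0.005 m and value of joint any of clip_left, clip_right below 0.09 rad), for 0.2 s.
At the end, for the whole second after the job is handed in: the lid is down in the crock's mouth (its rim within 3 mm of the crock's rim, centred within its play, level within 2 degrees, at rest), and both clips lie shut on the lid, each within 0.09 rad (about 6 mm at the bar) of fully home (all of step 1 and value of joint each of clip_left, clip_right below 0.09 rad and linear speed of lid below 0.02 m/s); the robot touches nothing.
It fails at once if the lid is dropped onto the crock (falling faster than 0.6 m/s just above its seat) (linear speed of lid above 0.6 m/s and horizontal distance between lid and crock_mouth below 0.04 m and z of lid in the frame of crock_mouth below 0.015 m).
It fails at once if a mug, the milk jug, the sugar bowl or a teaspoon is pushed more than 30 mm from its place (distance of any of mug_low, mug_top, milk_jug, sugar_bowl, teaspoon_a, teaspoon_b from where it was at the start of the episode above 0.03 m).
It also fails if it takes over 72 s, if anything falls off the work surface, if the arm or the gripper's body presses on something with over 40 N, if the wrist force passes 120 N, or if a joint passes its speed limit or range.

## Robot

A 6-joint arm with a two-finger parallel gripper is mounted at the origin on the work surface. World frame = base frame: x ahead of the robot, y to its left, z up, the work surface at z = 0. Lengths are in m, angles in rad, forces in N, time in s.
With the tool pointing down it reaches from about 0.375 to 0.9 m from the base axis. Payload 3.1 kg.
Tool frame: the origin (TCP) lies between the finger pads; the fingertips stand 17 mm ahead of it and the grasp point (between the pads) lies 2 mm behind it (robot.nose_length is the distance from the TCP to the fingertips, in m); z points along the fingers, y is the line along which they close (so a half turn about z gives the same grasp; the last joint's range is limited). The gripper opens to 87 mm and grips with 3 to 60 N. Pads are 19 mm wide; open, the fingers measure 117 mm over their backs; the gripper's body (75 mm by 190 mm) begins 51 mm behind the grasp point.
Start: joints at [0.948, 0.527, 1.433, -0, 1.181, -0.178], TCP at [0.269, 0.564, 0.24] pointing down, gripper open.
Joint ranges: [-3.08, 3.08], [-0.75, 2.2], [0.22, 2.44], [-1.43, 4.57], [0, 2.65], [-2.85, 2.85]. Speed limits (rad/s): [2.79, 2.79, 3.14, 3.14, 3.14, 3.14].

## Interface

Orientations are given as a unit quaternion [x, y, z, w].
In Python, from rig import robot, cams gives the robot as it stands.
- The arm moves only by the shell command python3 -m pendant 'ROWS' [FORCE]. ROWS is JSON, a list of rows, each an object with "jaw": the opening, from 0 (shut) to 1 (fully open); "linear": the shift along the tool's x, y, z in cm, a list of three; "twist": the turn about the tool's z in degrees. A call has 1 to 12 rows; each row shifts and turns the commanded pose from where the row before left it, along the tool's axes as they then stand; what a row does not reach is not made up. A row lasts 1/12 s, in which the tool goes at most 41.7 mm and 7.16 degrees, less where a joint would pass 70% of its speed; a pose out of reach is approached as far as the arm can. A call is refused whole if a number of a shift passes 4.17 or a number of a turn 7.16, either way. A call with a gripper value outside its range is refused whole. The fingers move at their own pace and stop on an object; FORCE is the grip in N (left out, the last holds). Time passes only in rows, so rows that do not move let the fingers close. It gives the time, the measured TCP pose, the force, the opening and the grip force at its end, in the units of the state.
- robot.get_obs(): the state, without advancing time (a new reading comes with each control period).
- cams.camera(name): name is "side" or "top"; returns a dict with "color" (480x640x3 uint8, blue, green, red), "depth" (480x640 float32, m along the optical axis (not along the pixel's ray), 0 where there is no reading), "fov_y" (degrees; the focal length in pixels is half the picture's height over the tangent of half this angle, whatever the lens; pixels are square), "cx", "cy" (the principal point, pixels), "view" (4x4, takes a point from world to camera coordinates). Camera axes: x right, y down, z forward; pixel columns grow to the right and rows downward; lengths in m; the calibration is good to about 2 mm. A picture is of the moment at which its call begins.
- robot.hand_in(): hands the job in; it is judged then, once.
The state is a dict: "time": time; "q": joint angles; "joint_velocities": joint speeds; "joint_torque": joint torques, N m; "position": TCP position; "tool_rot": TCP orientation; "ft_force": force on the tool from outside, world axes, zero at the start; "moment": the same for the moment, N m; "grip_width": finger opening in m; "grip_force": force on a finger pad.
Only numpy, scipy, OpenCV 4.12 (cv2) and the standard library are available. Lean on these libraries where they do the work, as an engineer would, in place of code of your own. Each camera call takes 0.05 s, during which the arm holds its last target. There are 200 camera calls.

## Working session

There is one attempt and no reset: what is moved stays moved. The work goes in short steps, Python scripts to look and compute and a shell command to move; the robot and the scene stay as the last step left them, time stands still between calls to the robot, and variables do not carry over. Pictures are saved under pics/ and viewed, at most 10 in all, crops included, and the job is handed in when it is done.

```bash
ls; mkdir -p pics; cat > h.py <<'E'
import numpy as np,cv2
from rig import robot,cams
def shot(n):
    c=cams.camera(n);h=c["color"].shape[0];f=h/2/np.tan(np.radians(c["fov_y"])/2);V=np.array(c["view"])
    v,u=np.mgrid[0:480,0:640];d=c["depth"];P=np.stack([(u-c["cx"])/f*d,(v-c["cy"])/f*d,d],-1)
    W=(P-V[:3,3])@V[:3,:3]; W[d==0]=np.nan
    return c["color"],W
def ray(c,u,v,z):
    f=240/np.tan(np.radians(c["fov_y"])/2);V=np.array(c["view"]);R=V[:3,:3];o=-R.T@V[:3,3]
    r=R.T@np.array([(u-c["cx"])/f,(v-c["cy"])/f,1]);return o+r*(z-o[2])/r[2]
E
python3 - <<'E'
from h import *
for n in("top","side"):
    im,W=shot(n);cv2.imwrite(f"pics/{n}0.png",im);np.save(f"pics/{n}0.npy",W)
o=robot.get_obs();print(o)
E
```

```text
pics
{'time': 0.1, 'q': array([ 9.47519785e-01,  5.28399236e-01,  1.43379091e+00, -5.88282102e-06,
        1.18137562e+00, -1.78463358e-01]), 'joint_velocities': array([-5.58157123e-04, -1.36969363e-05, -2.77150409e-03,  8.78922500e-04,
       -1.41266477e-03, -6.03932744e-04]), 'joint_torque': array([ 4.74863846e-04, -4.40986097e+01, -1.77150178e+01,  6.35472033e-02,
        5.33573760e-02, -1.28758418e-05]), 'position': array([0.26851129, 0.56368397, 0.23864812]), 'tool_rot': array([ 2.20576376e-01,  9.75369206e-01, -9.09404375e-04, -3.82468609e-04]), 'ft_force': array([-0.17913338, -1.22511537,  0.47507639]), 'moment': array([ 0.00908645, -0.00467675,  0.02400492]), 'grip_force': 0.0, 'grip_width': 0.08734107099656804}
```

View pics/top0.png

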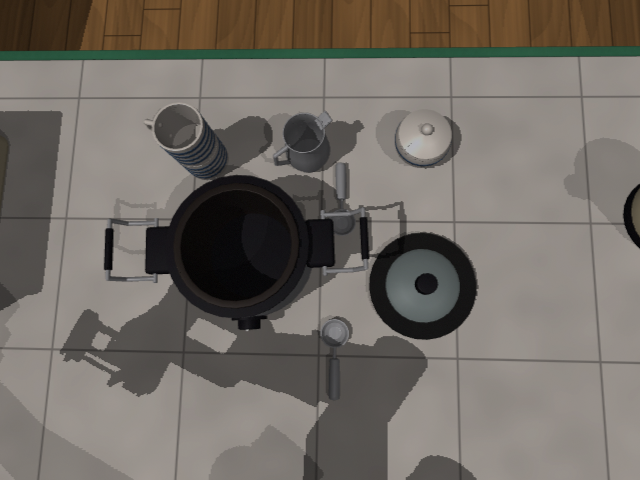

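View pics/side0.png

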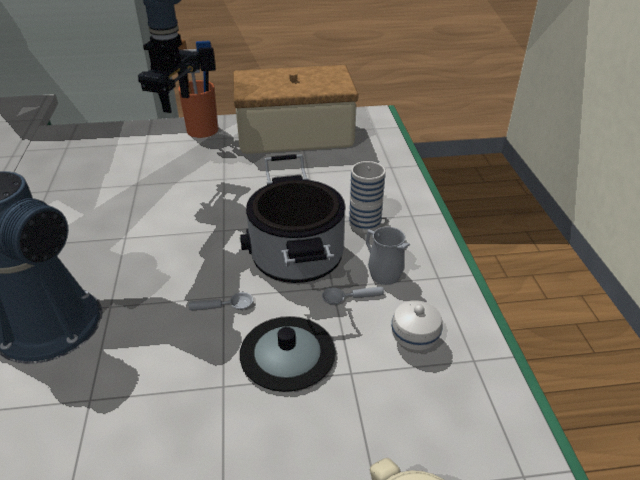

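The top view shows the cooker at about (240,246), with clip bars at (109,250) and (364,238). The lid is at (423,285) with its knob at (426,284). The side view agrees: lid flat on the counter, both clips lying out. Next I'll measure from depth, selecting by height.

```bash
python3 - <<'E'
from h import *
W=np.load("pics/top0.npy");im=cv2.imread("pics/top0.png");g=im.max(2)
def box(u0,v0,u1,v1,lo,hi,name,dark=None):
    w=W[v0:v1,u0:u1];m=(w[...,2]>lo)&(w[...,2]<hi)
    if dark: m&=g[v0:v1,u0:u1]<dark
    p=w[m];print(name,len(p),"med",np.median(p,0).round(4),"min",p.min(0).round(3),"max",p.max(0).round(3))
    (a,b),r=cv2.minEnclosingCircle(p[:,:2].astype(np.float32));print("   circ",round(a,4),round(b,4),"d",round(2*r,4));return p
box(160,170,315,320,.148,.165,"rim")
box(410,268,442,302,.055,.08,"knob")
box(360,225,485,345,.009,.019,"flange")
for n,b in(("L",(98,222,116,275)),("R",(358,212,372,264))):
    p=box(*b,.1,.16,"bar"+n,60);q=p[:,:2]-p[:,:2].mean(0);print(np.linalg.svd(q,full_matrices=False)[2][0])
box(145,222,172,278,.128,.145,"hL",70);box(312,215,337,270,.128,.145,"hR",70)
box(150,95,235,185,.15,.18,"mug");box(270,105,335,175,.08,.13,"jug");box(390,105,455,170,.05,.12,"bowl")
E
```

```text
rim 6281 med [0.5452 0.1522 0.1512] min [0.438 0.043 0.148] max [0.661 0.267 0.159]
   circ 0.5497 0.1549 d 0.2253
knob 361 med [ 0.5002 -0.1516  0.066 ] min [ 0.484 -0.169  0.055] max [ 0.517 -0.135  0.07 ]
   circ 0.5004 -0.1524 d 0.0356
flange 5278 med [ 0.4955 -0.1514  0.0144] min [ 0.405 -0.248  0.009] max [ 0.595 -0.057  0.019]
   circ 0.5002 -0.1527 d 0.1922
  return _methods._mean(a, axis=axis, dtype=dtype,
  ret = um.true_divide(
Traceback (most recent call last):
ValueError: zero-size array to reduction operation minimum which has no identity
```

```bash
python3 - <<'E'
from h import *
W=np.load("pics/top0.npy");im=cv2.imread("pics/top0.png");g=im.max(2)
w=W[170:320,160:315];p=w[(w[...,2]>.1535)&(w[...,2]<.165)]
(a,b),r=cv2.minEnclosingCircle(p[:,:2].astype(np.float32));print("crock rim",len(p),a,b,2*r)
c=cams.camera("top")
for n,(u0,v0,u1,v1) in(("L",(98,222,118,275)),("R",(356,212,374,264))):
    m=(g[v0:v1,u0:u1]<45).astype(np.uint8);k,l,s,ce=cv2.connectedComponentsWithStats(m);i=1+s[1:,4].argmax()
    u,v=ce[i]+[u0,v0];yx=np.argwhere(l==i);
    t=[ray(c,u0+ce[i][0],v0+q+e,.13) for q,e in((yx[:,0].min(),0),(yx[:,0].max(),1))]
    z=W[v0:v1,u0:u1,2][l==i]
    print("bar",n,s[i],u,v,ray(c,u,v,.13).round(4),"ends",np.round(t,4),"z",np.nanpercentile(z,[10,50,90]))
for n,(u0,v0,u1,v1) in(("hL",(143,218,172,280)),("hR",(308,212,338,272))):
    w=W[v0:v1,u0:u1];p=w[(w[...,2]>.13)&(w[...,2]<.144)];print(n,len(p),p.min(0),p.max(0),p.mean(0))
for n,(u0,v0,u1,v1),z in(("mug",(145,95,235,185),.15),("jug",(270,105,335,175),.09),("bowl",(390,105,455,170),.04)):
    w=W[v0:v1,u0:u1];p=w[w[...,2]>z];print(n,p.min(0).round(3),p.max(0).round(3))
E
```

```text
crock rim 2588 0.553296685218811 0.1503324657678604 0.20620042085647583
bar L [  6   6   9  42 307] 108.27035830618892 248.7785016286645 [0.5427 0.3677 0.13  ] ends [[0.5767 0.371  0.13  ]
 [0.5085 0.3645 0.13  ]] z [0.16388461 0.16654013 0.168292  ]
bar R [  4   5   9  42 308] 363.8831168831169 237.52272727272728 [ 0.5661 -0.0428  0.13  ] ends [[ 0.5991 -0.0426  0.13  ]
 [ 0.532  -0.0431  0.13  ]] z [0.15903415 0.16149119 0.16318731]
hL 1133 [0.49466051 0.26397801 0.13005211] [0.59392502 0.31270618 0.14207631] [0.54150042 0.28711333 0.13732448]
hR 1375 [ 0.51180156 -0.00132627  0.13023658] [0.60663179 0.04561085 0.14155842] [0.55710049 0.02322294 0.13738696]
mug [0.644 0.162 0.15 ] [0.776 0.315 0.172]
jug [0.708 0.011 0.09 ] [0.783 0.113 0.123]
bowl [ 0.71 -0.2   0.04] [ 0.807 -0.1    0.108]
```

```bash
T='{"jaw":1,"linear":[0,0,0],"twist":-6.37}'; python3 -m pendant '[{"jaw":1,"linear":[0,0,-0.5],"twist":-6.37},{"jaw":1,"linear":[0,0,-0.5],"twist":-6.37},{"jaw":1,"linear":[0,0,0],"twist":-6.37},{"jaw":1,"linear":[0,0,0],"twist":-6.37}]'
```

```text
time: 0.48
position: [0.2688, 0.5642, 0.2496]
tool_rot: [-0.003, 1.0, -0.0, -0.0]
ft_force: [-0.2, -0.3, 0.3]
grip_width: 0.087
grip_force: 0.0
```

```bash
python3 -m pendant '[{"jaw":1,"linear":[-1.16,-3.58,0],"twist":0},{"jaw":1,"linear":[-1.16,-3.58,0],"twist":0},{"jaw":1,"linear":[-1.16,-3.58,0],"twist":0},{"jaw":1,"linear":[-1.16,-3.58,0],"twist":0},{"jaw":1,"linear":[-1.16,-3.58,0],"twist":0},{"jaw":1,"linear":[-1.16,-3.58,0],"twist":0},{"jaw":1,"linear":[-1.16,-3.58,0],"twist":0},{"jaw":1,"linear":[-1.16,-3.58,0],"twist":0},{"jaw":1,"linear":[-1.16,-3.58,0],"twist":0},{"jaw":1,"linear":[-1.16,-3.58,0],"twist":0}]'; python3 -m pendant '[{"jaw":1,"linear":[-1.16,-3.58,0],"twist":0},{"jaw":1,"linear":[-1.16,-3.58,0],"twist":0},{"jaw":1,"linear":[-1.16,-3.58,0],"twist":0},{"jaw":1,"linear":[-1.16,-3.58,0],"twist":0},{"jaw":1,"linear":[-1.16,-3.58,0],"twist":0},{"jaw":1,"linear":[-1.16,-3.58,0],"twist":0},{"jaw":1,"linear":[-1.16,-3.58,0],"twist":0},{"jaw":1,"linear":[-1.16,-3.58,0],"twist":0},{"jaw":1,"linear":[-1.16,-3.58,0],"twist":0},{"jaw":1,"linear":[-1.16,-3.58,0],"twist":0},{"jaw":1,"linear":[0,0,0],"twist":0},{"jaw":1,"linear":[0,0,0],"twist":0}]'
```

```text
time: 1.32
position: [0.3848, 0.2045, 0.2495]
tool_rot: [-0.0, 1.0, -0.0, -0.0]
ft_force: [0.6, 0.5, -0.2]
grip_width: 0.0871
grip_force: 0.0
time: 2.32
position: [0.5011, -0.1538, 0.2491]
tool_rot: [0.002, 1.0, 0.0, -0.0]
ft_force: [-1.0, 0.3, -0.0]
grip_width: 0.0869
grip_force: 0.0
```

```bash
python3 -m pendant '[{"jaw":1,"linear":[0.05,0.1,2.5],"twist":0},{"jaw":1,"linear":[0,0,2.5],"twist":0},{"jaw":1,"linear":[0,0,2.5],"twist":0},{"jaw":1,"linear":[0,0,2.5],"twist":0},{"jaw":1,"linear":[0,0,2.5],"twist":0},{"jaw":1,"linear":[0,0,2.5],"twist":0},{"jaw":1,"linear":[0,0,2],"twist":0},{"jaw":1,"linear":[0,0,1.5],"twist":0},{"jaw":1,"linear":[0,0,1.1],"twist":0},{"jaw":1,"linear":[0,0,0],"twist":0}]'; python3 -m pendant '[{"jaw":0,"linear":[0,0,0],"twist":0},{"jaw":0,"linear":[0,0,0],"twist":0},{"jaw":0,"linear":[0,0,0],"twist":0},{"jaw":0,"linear":[0,0,0],"twist":0},{"jaw":0,"linear":[0,0,0],"twist":0},{"jaw":0,"linear":[0,0,0],"twist":0},{"jaw":0,"linear":[0,0,0],"twist":0},{"jaw":0,"linear":[0,0,0],"twist":0}]' 35
```

```text
time: 3.15
position: [0.4986, -0.1488, 0.0517]
tool_rot: [-0.001, 1.0, 0.001, -0.002]
ft_force: [-1.7, -0.6, 0.3]
grip_width: 0.087
grip_force: 0.0
time: 3.82
position: [0.5004, -0.1509, 0.0537]
tool_rot: [0.0, 1.0, -0.0, 0.0]
ft_force: [0.4, -0.0, -0.6]
grip_width: 0.0419
grip_force: 0.0
```

```bash
python3 -m pendant '[{"jaw":0,"linear":[0,0,0],"twist":0},{"jaw":0,"linear":[0,0,0],"twist":0},{"jaw":0,"linear":[0,0,0],"twist":0},{"jaw":0,"linear":[0,0,0],"twist":0},{"jaw":0,"linear":[0,0,0],"twist":0}]'; python3 -m pendant '[{"jaw":0,"linear":[0,0,-0.5],"twist":0},{"jaw":0,"linear":[0,0,-1.5],"twist":0},{"jaw":0,"linear":[0,0,-2.5],"twist":0},{"jaw":0,"linear":[0,0,-2.5],"twist":0},{"jaw":0,"linear":[0,0,-2.5],"twist":0},{"jaw":0,"linear":[0,0,-2.5],"twist":0},{"jaw":0,"linear":[0,0,-2.5],"twist":0},{"jaw":0,"linear":[0,0,-2.5],"twist":0},{"jaw":0,"linear":[0,0,-2.5],"twist":0},{"jaw":0,"linear":[0,0,-1.5],"twist":0},{"jaw":0,"linear":[0,0,0],"twist":0},{"jaw":0,"linear":[0,0,0],"twist":0}]'
```

```text
time: 4.23
position: [0.5005, -0.1512, 0.0537]
tool_rot: [-0.0, 1.0, -0.0, 0.0]
ft_force: [-0.1, -2.5, 1.9]
grip_width: 0.0354
grip_force: 35.0
time: 5.23
position: [0.4998, -0.1502, 0.2634]
tool_rot: [0.0, 1.0, 0.0, -0.0]
ft_force: [-0.0, 0.5, -5.0]
grip_width: 0.0355
grip_force: 35.0
```

```bash
python3 -m pendant '[{"jaw":0,"linear":[-0.3,1.5,0],"twist":0},{"jaw":0,"linear":[-0.5,2.8,0],"twist":0},{"jaw":0,"linear":[-0.5,3.2,0],"twist":0},{"jaw":0,"linear":[-0.5,3.5,0],"twist":0},{"jaw":0,"linear":[-0.5,3.5,0],"twist":0},{"jaw":0,"linear":[-0.5,3.5,0],"twist":0},{"jaw":0,"linear":[-0.5,3.5,0],"twist":0},{"jaw":0,"linear":[-0.5,3.5,0],"twist":0},{"jaw":0,"linear":[-0.5,2.8,0],"twist":0},{"jaw":0,"linear":[-0.4,1.7,0],"twist":0},{"jaw":0,"linear":[-0.3,1,0],"twist":0},{"jaw":0,"linear":[0,0,0],"twist":0}]'; python3 -m pendant '[{"jaw":0,"linear":[0,0,2],"twist":0},{"jaw":0,"linear":[0,0,1.5],"twist":0},{"jaw":0,"linear":[0,0,0],"twist":0},{"jaw":0,"linear":[0,0,0],"twist":0},{"jaw":0,"linear":[0,0,0],"twist":0}]'; python3 - <<'E'
from h import *
a,Wa=shot("top");b,Wb=shot("side");cv2.imwrite("pics/b.png",np.hstack([a[130:380,80:400],b[120:370,180:420]]))
np.save("pics/t1.npy",Wa);np.save("pics/s1.npy",Wb)
for n,W in(("t",Wa),("s",Wb)):
    m=(W[...,2]>.165)&(W[...,2]<.2)&(abs(W[...,0]-.55)<.11)&(abs(W[...,1]-.155)<.115);p=W[m]
    print(n,len(p),p.min(0),p.max(0))
    if len(p)>9: print(cv2.minEnclosingCircle(p[:,:2].astype(np.float32)))
    m=(W[...,2]>.145)&(W[...,2]<.16)&(abs(W[...,0]-.55)<.13)&(abs(W[...,1]-.155)<.13);p=W[m]
    print(n,len(p),cv2.minEnclosingCircle(p[:,:2].astype(np.float32)))
print(robot.get_obs()["position"])
E
```

```text
time: 6.23
position: [0.5494, 0.156, 0.2613]
tool_rot: [-0.001, 1.0, 0.0, -0.002]
ft_force: [-0.5, -0.6, -4.4]
grip_width: 0.0352
grip_force: 35.0
time: 6.65
position: [0.5506, 0.1531, 0.2287]
tool_rot: [0.001, 1.0, -0.0, 0.0]
ft_force: [-0.4, 0.7, -3.9]
grip_width: 0.0351
grip_force: 35.0
t 4433 [0.45476382 0.05776303 0.18266785] [0.64494272 0.20541275 0.19998771]
((0.5501170754432678, 0.1528698205947876), 0.09592309594154358)
t 2622 ((0.5498591661453247, 0.15417635440826416), 0.1122792586684227)
s 2378 [0.45458477 0.05590099 0.18074584] [0.64489054 0.24795031 0.19998961]
((0.55078125, 0.15350568294525146), 0.0996055006980896)
s 1441 ((0.5465244054794312, 0.15263117849826813), 0.11437328904867172)
[0.55113426 0.15356663 0.22948498]
```

View pics/b.png

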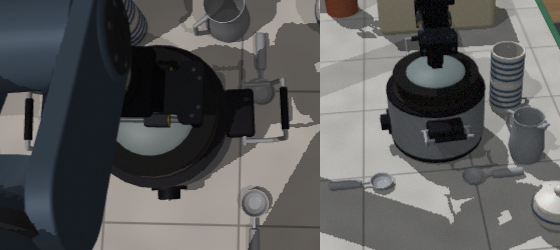

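The picture shows the lid held level over the crock, 1.5 mm off in y. Lowering it slowly.

```bash
python3 -m pendant '[{"jaw":0,"linear":[0.05,0.15,0.5],"twist":0},{"jaw":0,"linear":[0,0,0.5],"twist":0},{"jaw":0,"linear":[0,0,0.4],"twist":0},{"jaw":0,"linear":[0,0,0.3],"twist":0},{"jaw":0,"linear":[0,0,0.3],"twist":0},{"jaw":0,"linear":[0,0,0.2],"twist":0},{"jaw":0,"linear":[0,0,0.2],"twist":0},{"jaw":0,"linear":[0,0,0.2],"twist":0},{"jaw":0,"linear":[0,0,0],"twist":0},{"jaw":0,"linear":[0,0,0],"twist":0}]';python3 -m pendant '[{"jaw":0,"linear":[0,0,0.1],"twist":0},{"jaw":0,"linear":[0,0,0.1],"twist":0},{"jaw":0,"linear":[0,0,0.1],"twist":0},{"jaw":0,"linear":[0,0,0],"twist":0},{"jaw":0,"linear":[0,0,0],"twist":0}]'
```

```text
time: 7.58
position: [0.5498, 0.1557, 0.2025]
tool_rot: [0.0, 1.0, -0.0, -0.0]
ft_force: [0.2, 0.2, -4.1]
grip_width: 0.0355
grip_force: 35.0
time: 8.0
position: [0.5502, 0.1557, 0.2014]
tool_rot: [-0.0, 1.0, -0.0, 0.001]
ft_force: [-3.0, -0.3, 5.9]
grip_width: 0.0353
grip_force: 35.0
```

```bash
python3 -m pendant '[{"jaw":1,"linear":[0,0,0],"twist":0},{"jaw":1,"linear":[0,0,0],"twist":0},{"jaw":1,"linear":[0,0,0],"twist":0},{"jaw":1,"linear":[0,0,0],"twist":0},{"jaw":1,"linear":[0,0,0],"twist":0},{"jaw":1,"linear":[0,0,0],"twist":0}]';python3 -m pendant '[{"jaw":1,"linear":[0,0,-0.5],"twist":0},{"jaw":1,"linear":[0,0,-1.5],"twist":0},{"jaw":1,"linear":[0,0,-3],"twist":0},{"jaw":0,"linear":[0,0,-3],"twist":0},{"jaw":0,"linear":[0,-2,0],"twist":0},{"jaw":0,"linear":[0,-3.5,0],"twist":0},{"jaw":0,"linear":[0,-4,0],"twist":0},{"jaw":0,"linear":[0,-4,0],"twist":0},{"jaw":0,"linear":[0,-4,0],"twist":0},{"jaw":0,"linear":[0,-4,0],"twist":0},{"jaw":0,"linear":[-0.5,-3,0],"twist":0},{"jaw":0,"linear":[0,0,0],"twist":0}]' 5; python3 - <<'E'
from h import *
a,W=shot("top");s,Ws=shot("side");cv2.imwrite("pics/c.png",np.hstack([a[130:380,80:400],s[120:370,180:420]]))
def c(W,lo,hi):
    m=(W[...,2]>lo)&(W[...,2]<hi)&(np.hypot(W[...,0]-.55,W[...,1]-.154)<.12);p=W[m];print(len(p),cv2.minEnclosingCircle(p[:,:2].astype(np.float32)));return p
c(W,.205,.225)
p=c(W,.158,.166);A=np.c_[p[:,:2]-[.55,.154],np.ones(len(p))];print(np.linalg.lstsq(A,p[:,2],rcond=None)[0])
# bars: points above handles outside housing
for nm,w in(("top",W),("side",Ws)):
  for n,y0,y1 in(("L",.33,.38),("R",-.075,-.02)):
    m=(w[...,2]>.14)&(w[...,2]<.215)&(w[...,1]>y0)&(w[...,1]<y1)&(abs(w[...,0]-.553)<.035);p=w[m]
    print(nm,n,len(p),np.median(p,0) if len(p) else "",p.min(0) if len(p) else "",p.max(0) if len(p) else "")
E
```

```text
time: 8.5
position: [0.5499, 0.1557, 0.1994]
tool_rot: [0.0, 1.0, 0.0, -0.0]
ft_force: [0.2, -0.3, 0.5]
grip_width: 0.0675
grip_force: 0.0
time: 9.5
position: [0.5562, -0.0955, 0.2801]
tool_rot: [0.003, 1.0, -0.002, 0.001]
ft_force: [0.5, -0.4, 1.1]
grip_width: 0.0349
grip_force: 0.0
508 ((0.5498578548431396, 0.1553577482700348), 0.018107298761606216)
6964 ((0.5496207475662231, 0.15563276410102844), 0.09595530480146408)
[ 0.0012043  -0.00045055  0.16225348]
top L 393 [0.5543287  0.34760676 0.1654221 ] [0.51811899 0.335453   0.14048766] [0.58703659 0.35653235 0.17037228]
top R 101 [ 0.54357589 -0.04343585  0.16145324] [ 0.53336084 -0.04970082  0.15552046] [ 0.56654351 -0.03748692  0.16514324]
side L 37 [0.52795095 0.34529845 0.165036  ] [0.51800862 0.34101037 0.15233144] [0.53622169 0.35408283 0.17101654]
side R 191 [ 0.55471426 -0.0459134   0.15971512] [ 0.51831031 -0.05211706  0.14902753] [ 0.58720621 -0.03773308  0.16559903]
```

View pics/c.png

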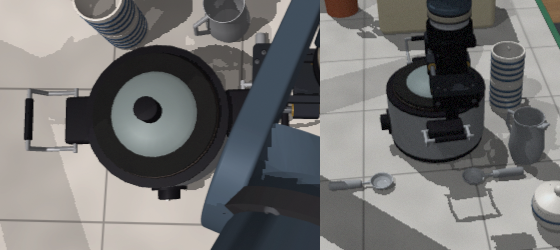

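Lid seated level: flange plane at 162 mm, centred to about 1 mm. Next I'll push the right clip over with closed fingers, following its arc.

```bash
python3 -m pendant '[{"jaw":0,"linear":[0,0,0],"twist":0},{"jaw":0,"linear":[0,0,0],"twist":0},{"jaw":0,"linear":[0,0,1.5],"twist":0},{"jaw":0,"linear":[0,0,2.5],"twist":0},{"jaw":0,"linear":[0,0,2.5],"twist":0},{"jaw":0,"linear":[0,0,2.5],"twist":0},{"jaw":0,"linear":[0,0,2],"twist":0},{"jaw":0,"linear":[0,0,1],"twist":0},{"jaw":0,"linear":[0,0.8,0],"twist":0},{"jaw":0,"linear":[0,0.8,0],"twist":0},{"jaw":0,"linear":[0,0,0],"twist":0}]'; python3 -m pendant '[{"jaw":0,"linear":[0,0.8,0],"twist":0},{"jaw":0,"linear":[0,0.7,0],"twist":0},{"jaw":0,"linear":[0,0.6,-0.9],"twist":0},{"jaw":0,"linear":[0,0.6,-0.9],"twist":0},{"jaw":0,"linear":[0,0.6,-0.7],"twist":0},{"jaw":0,"linear":[0,0.6,-0.5],"twist":0},{"jaw":0,"linear":[0,0.6,-0.5],"twist":0},{"jaw":0,"linear":[0,0,0],"twist":0}]'; python3 - <<'E'
from h import *
s,W=shot("side");print(robot.get_obs()["grip_width"]);cv2.imwrite("pics/d.png",cv2.resize(s[120:320,220:380],None,fx=3,fy=3))
E
```

```text
time: 10.52
position: [0.5553, -0.0713, 0.1607]
tool_rot: [-0.001, 1.0, 0.0, 0.001]
ft_force: [-0.6, -1.1, 0.3]
grip_width: 0.0003
grip_force: 0.0
time: 11.18
position: [0.5555, -0.0272, 0.1961]
tool_rot: [-0.0, 1.0, 0.0, 0.001]
ft_force: [0.7, -0.4, 1.0]
grip_width: 0.0007
grip_force: 0.2
0.0006163062433170144
```

View pics/d.png

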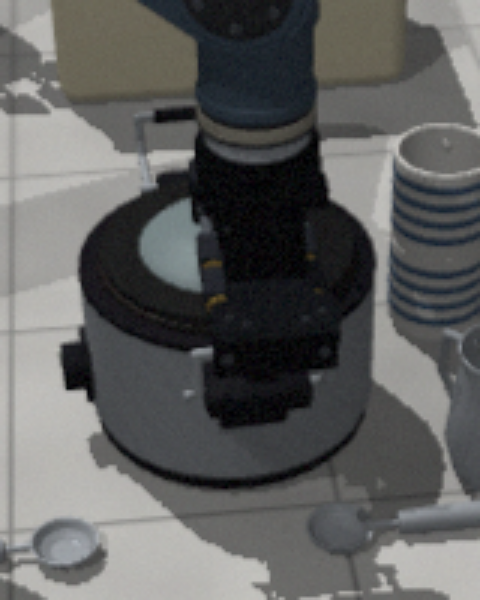

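The bar has come up with the fingers: wire arms show near (200,352) and (315,378), no longer sticking out. Continuing over the top.

```bash
python3 -m pendant '[{"jaw":0,"linear":[0,0.7,-0.5],"twist":0},{"jaw":0,"linear":[0,0.8,-0.3],"twist":0},{"jaw":0,"linear":[0,0.8,0],"twist":0},{"jaw":0,"linear":[0,0.8,0],"twist":0},{"jaw":0,"linear":[0,0.8,0],"twist":0},{"jaw":0,"linear":[0,0.7,0.3],"twist":0},{"jaw":0,"linear":[0,0.7,0.3],"twist":0},{"jaw":0,"linear":[0,0.7,0.4],"twist":0},{"jaw":0,"linear":[0,0.7,0.4],"twist":0},{"jaw":0,"linear":[0,0.5,0.4],"twist":0},{"jaw":0,"linear":[0,0.2,0.1],"twist":0},{"jaw":0,"linear":[0,0,0],"twist":0}]'; python3 - <<'E'
from h import *
for n in("top","side"):
    _,W=shot(n);m=(W[...,2]>.166)&(W[...,2]<.205)&(abs(W[...,0]-.555)<.05)&(W[...,1]>0)&(W[...,1]<.1);p=W[m]
    print(n,len(p));
    for x0 in np.arange(.505,.6,.01):
        q=p[(p[:,0]>=x0)&(p[:,0]<x0+.01)]
        if len(q): print(round(x0,3),len(q),np.median(q,0).round(3),q[:,2].max().round(3))
E
```

```text
time: 12.23
position: [0.5544, 0.0463, 0.1828]
tool_rot: [-0.0, 1.0, 0.0, -0.001]
ft_force: [-0.2, -0.9, 0.4]
grip_width: 0.0006
grip_force: 0.0
top 55
0.505 10 [0.512 0.061 0.186] 0.188
0.515 29 [0.521 0.061 0.187] 0.189
0.525 10 [0.529 0.098 0.168] 0.188
0.535 6 [0.543 0.097 0.17 ] 0.172
side 151
0.505 68 [0.51  0.042 0.179] 0.188
0.515 16 [0.52  0.058 0.184] 0.19
0.535 4 [0.544 0.039 0.174] 0.176
0.545 19 [0.549 0.037 0.173] 0.179
0.555 20 [0.56  0.038 0.172] 0.178
0.595 24 [0.599 0.033 0.173] 0.181
```

```bash
python3 -m pendant '[{"jaw":0,"linear":[0,0.6,0],"twist":0},{"jaw":0,"linear":[0,-0.3,-1],"twist":0},{"jaw":0,"linear":[0,-0.2,-2],"twist":0},{"jaw":0,"linear":[0,0,-0.8],"twist":0},{"jaw":0,"linear":[0,1.3,0],"twist":0},{"jaw":0,"linear":[0,1.2,0],"twist":0},{"jaw":0,"linear":[0,0,1],"twist":0},{"jaw":0,"linear":[0,0,0.7],"twist":0},{"jaw":0,"linear":[0,0,0.5],"twist":0},{"jaw":0,"linear":[0,0,0.4],"twist":0},{"jaw":0,"linear":[0,0,0.3],"twist":0},{"jaw":0,"linear":[0,0,0],"twist":0}]'; python3 -m pendant '[{"jaw":0,"linear":[0,0,0.1],"twist":0},{"jaw":0,"linear":[0,0,0.1],"twist":0},{"jaw":0,"linear":[0,0,0],"twist":0}]'
```

```text
time: 13.33
position: [0.5542, 0.0718, 0.1912]
tool_rot: [-0.0, 1.0, 0.0, -0.001]
ft_force: [-0.2, -0.5, 0.1]
grip_width: 0.0005
grip_force: 0.0
time: 13.58
position: [0.5544, 0.0715, 0.1909]
tool_rot: [0.0, 1.0, 0.0, -0.001]
ft_force: [-2.5, 1.3, 6.9]
grip_width: 0.0006
grip_force: 3.4
```

```bash
python3 -m pendant '[{"jaw":0,"linear":[0,0,0.1],"twist":0},{"jaw":0,"linear":[0,0,0.1],"twist":0},{"jaw":0,"linear":[0,0,0],"twist":0},{"jaw":0,"linear":[0,0,0],"twist":0},{"jaw":0,"linear":[0,0,0],"twist":0}]'; python3 -m pendant '[{"jaw":0,"linear":[0,0,-1],"twist":0},{"jaw":0,"linear":[0,0,-3],"twist":0},{"jaw":0,"linear":[0,0,-4],"twist":0},{"jaw":0,"linear":[0,0,-2],"twist":0},{"jaw":0,"linear":[0,3.5,0],"twist":0},{"jaw":0,"linear":[0,4,0],"twist":0},{"jaw":0,"linear":[0,4,0],"twist":0},{"jaw":0,"linear":[0,4,0],"twist":0},{"jaw":0,"linear":[0,4,0],"twist":0},{"jaw":0,"linear":[0,4,0],"twist":0},{"jaw":0,"linear":[0,4,0],"twist":0},{"jaw":0,"linear":[0,0,0],"twist":0}]'; python3 -m pendant '[{"jaw":0,"linear":[1,3.6,0],"twist":0},{"jaw":0,"linear":[0.5,1.8,0],"twist":0},{"jaw":0,"linear":[0,0,0],"twist":0}]'
python3 - <<'E'
from h import *
for n in("top","side"):
    im,W=shot(n);m=(W[...,2]>.165)&(W[...,2]<.205)&(abs(W[...,0]-.555)<.028)&(W[...,1]>0)&(W[...,1]<.087);p=W[m]
    print(n,len(p),np.median(p,0),p.min(0),p.max(0))
    m=(W[...,2]>.14)&(W[...,2]<.215)&(W[...,1]>.33)&(W[...,1]<.38)&(abs(W[...,0]-.54)<.03);p=W[m]
    print("L",len(p),np.median(p,0) if len(p) else "")
    if n=="top": cv2.imwrite("pics/e.png",cv2.resize(im[130:380,80:400],None,fx=2,fy=2))
E
```

```text
time: 14.0
position: [0.5544, 0.0715, 0.1906]
tool_rot: [0.0, 1.0, -0.0, -0.0]
ft_force: [-4.9, 1.1, 16.0]
grip_width: 0.0001
grip_force: 8.2
time: 15.0
position: [0.554, 0.3533, 0.2876]
tool_rot: [-0.003, 1.0, 0.002, 0.0]
ft_force: [-0.2, -0.8, -0.6]
grip_width: 0.0004
grip_force: 0.0
time: 15.25
position: [0.5385, 0.4035, 0.2875]
tool_rot: [-0.002, 1.0, 0.0, -0.001]
ft_force: [0.5, -0.2, -1.0]
grip_width: 0.0006
grip_force: 0.0
top 295 [0.55513189 0.07571897 0.17282271] [0.52707296 0.06946977 0.16644316] [0.58286694 0.08356987 0.1764606 ]
L 334 [0.54063948 0.34711331 0.16618092]
side 135 [0.554698   0.07289868 0.17142831] [0.52705307 0.05840333 0.16515255] [0.5827104  0.08111873 0.17608419]
L 117 [0.54022356 0.3460213  0.16444182]
```

View pics/e.png

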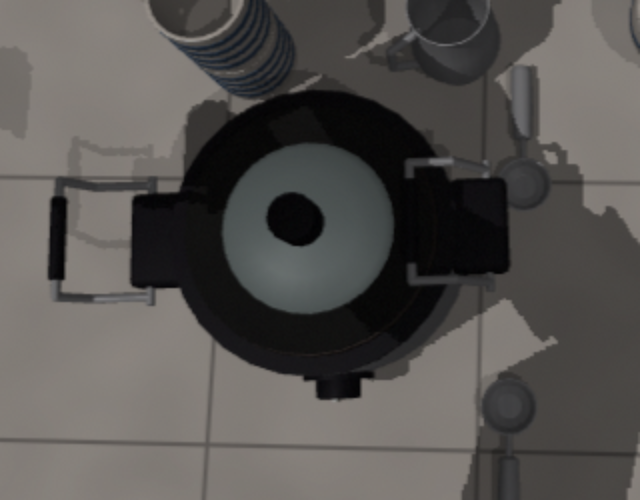

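Right bar is home: top at 173 mm, lying on the flange. The left clip still stands out at (58,240) in the crop. Now the mirrored move.

```bash
python3 -m pendant '[{"jaw":0,"linear":[0,0,1.7],"twist":0},{"jaw":0,"linear":[0,0,2.5],"twist":0},{"jaw":0,"linear":[0,0,2.5],"twist":0},{"jaw":0,"linear":[0,0,2.5],"twist":0},{"jaw":0,"linear":[0,0,2],"twist":0},{"jaw":0,"linear":[0,0,1],"twist":0},{"jaw":0,"linear":[0,-1.2,0],"twist":0},{"jaw":0,"linear":[0,-1.2,0],"twist":0},{"jaw":0,"linear":[0,0,0],"twist":0}]'; python3 -m pendant '[{"jaw":0,"linear":[0,-0.8,0],"twist":0},{"jaw":0,"linear":[0,-0.7,0],"twist":0},{"jaw":0,"linear":[0,-0.6,-0.7],"twist":0},{"jaw":0,"linear":[0,-0.6,-0.7],"twist":0},{"jaw":0,"linear":[0,-0.6,-0.6],"twist":0},{"jaw":0,"linear":[0,-0.6,-0.5],"twist":0},{"jaw":0,"linear":[0,-0.6,-0.5],"twist":0},{"jaw":0,"linear":[0,0,0],"twist":0}]'; python3 -m pendant '[{"jaw":0,"linear":[0,-0.7,-0.5],"twist":0},{"jaw":0,"linear":[0,-0.8,-0.3],"twist":0},{"jaw":0,"linear":[0,-0.8,0],"twist":0},{"jaw":0,"linear":[0,-0.8,0],"twist":0},{"jaw":0,"linear":[0,-0.8,0],"twist":0},{"jaw":0,"linear":[0,-0.7,0.3],"twist":0},{"jaw":0,"linear":[0,-0.7,0.3],"twist":0},{"jaw":0,"linear":[0,-0.7,0.4],"twist":0},{"jaw":0,"linear":[0,-0.7,0.4],"twist":0},{"jaw":0,"linear":[0,-0.5,0.4],"twist":0},{"jaw":0,"linear":[0,-0.2,0.1],"twist":0},{"jaw":0,"linear":[0,0,0],"twist":0}]'; python3 - <<'E'
from h import *
for n in("top","side"):
    im,W=shot(n);m=(W[...,2]>.166)&(W[...,2]<.2)&(abs(W[...,0]-.54)<.05)&(W[...,1]>.215)&(W[...,1]<.4);p=W[m]
    for x0 in np.arange(.49,.59,.01):
        q=p[(p[:,0]>=x0)&(p[:,0]<x0+.01)]
        if len(q): print(n,round(x0,3),len(q),np.median(q,0).round(3),q[:,2].max().round(3))
E
```

```text
time: 16.1
position: [0.5409, 0.3736, 0.1678]
tool_rot: [0.001, 1.0, -0.001, 0.001]
ft_force: [-0.1, -0.2, 0.4]
grip_width: 0.0003
grip_force: 0.0
time: 16.77
position: [0.5406, 0.3305, 0.1984]
tool_rot: [0.0, 1.0, 0.0, 0.001]
ft_force: [0.0, 1.2, 0.4]
grip_width: 0.0004
grip_force: 0.2
time: 17.77
position: [0.5394, 0.2569, 0.1847]
tool_rot: [0.0, 1.0, -0.0, -0.001]
ft_force: [0.3, 0.0, 0.1]
grip_width: 0.0006
grip_force: 0.0
top 0.49 84 [0.498 0.256 0.177] 0.182
top 0.5 50 [0.503 0.24  0.18 ] 0.184
top 0.51 24 [0.513 0.238 0.181] 0.185
top 0.52 9 [0.525 0.238 0.183] 0.184
top 0.58 3 [0.59  0.245 0.182] 0.182
side 0.49 21 [0.497 0.246 0.178] 0.182
side 0.5 14 [0.505 0.238 0.179] 0.182
side 0.51 19 [0.516 0.235 0.181] 0.184
side 0.52 27 [0.526 0.238 0.181] 0.193
side 0.53 40 [0.535 0.242 0.183] 0.192
side 0.54 36 [0.545 0.243 0.183] 0.191
side 0.55 23 [0.554 0.239 0.181] 0.189
side 0.56 22 [0.565 0.238 0.181] 0.185
side 0.57 17 [0.575 0.239 0.18 ] 0.186
side 0.58 27 [0.585 0.247 0.178] 0.182
```

```bash
python3 -m pendant '[{"jaw":0,"linear":[0,0.1,-1],"twist":0},{"jaw":0,"linear":[0,0.2,-1.7],"twist":0},{"jaw":0,"linear":[0,0,-0.8],"twist":0},{"jaw":0,"linear":[0,-1.2,0],"twist":0},{"jaw":0,"linear":[0,-1.2,0],"twist":0},{"jaw":0,"linear":[0,0,1],"twist":0},{"jaw":0,"linear":[0,0,0.7],"twist":0},{"jaw":0,"linear":[0,0,0.5],"twist":0},{"jaw":0,"linear":[0,0,0.4],"twist":0},{"jaw":0,"linear":[0,0,0.3],"twist":0},{"jaw":0,"linear":[0,0,0],"twist":0},{"jaw":0,"linear":[0,0,0],"twist":0}]'; python3 -m pendant '[{"jaw":0,"linear":[0,0,0.1],"twist":0},{"jaw":0,"linear":[0,0,0],"twist":0},{"jaw":0,"linear":[0,0,0],"twist":0}]'
```

```text
time: 18.87
position: [0.5395, 0.2362, 0.1911]
tool_rot: [-0.0, 1.0, -0.001, -0.001]
ft_force: [-1.3, -3.0, 3.7]
grip_width: 0.0007
grip_force: 2.2
time: 19.12
position: [0.5395, 0.2362, 0.191]
tool_rot: [-0.0, 1.0, -0.001, -0.0]
ft_force: [-1.2, -3.1, 8.5]
grip_width: 0.0002
grip_force: 4.3
```

```bash
python3 -m pendant '[{"jaw":0,"linear":[0,0,0.1],"twist":0},{"jaw":0,"linear":[0,0,0.1],"twist":0},{"jaw":0,"linear":[0,0,0],"twist":0},{"jaw":0,"linear":[0,0,0],"twist":0}]'; python3 -m pendant '[{"jaw":0,"linear":[0,0,-1],"twist":0},{"jaw":0,"linear":[0,0,-3],"twist":0},{"jaw":0,"linear":[0,0,-4],"twist":0},{"jaw":0,"linear":[0,0,-2],"twist":0},{"jaw":0,"linear":[0,3.5,0],"twist":0},{"jaw":0,"linear":[0,4,0],"twist":0},{"jaw":0,"linear":[0,4,0],"twist":0},{"jaw":0,"linear":[0,4,0],"twist":0},{"jaw":0,"linear":[0,4,0],"twist":0},{"jaw":0,"linear":[0,2,0],"twist":0},{"jaw":0,"linear":[0,0,0],"twist":0},{"jaw":0,"linear":[0,0,0],"twist":0}]'
python3 - <<'E'
from h import *
for n in("top","side"):
    im,W=shot(n)
    for s,x,y0,y1 in(("R",.555,0,.087),("L",.543,.222,.3)):
        m=(W[...,2]>.165)&(W[...,2]<.205)&(abs(W[...,0]-x)<.028)&(W[...,1]>y0)&(W[...,1]<y1);p=W[m]
        print(n,s,len(p),np.median(p,0).round(4),p.max(0).round(4))
    m=(W[...,2]>.205)&(W[...,2]<.225)&(np.hypot(W[...,0]-.55,W[...,1]-.154)<.04);print("knob",np.median(W[m],0))
    if n=="top": cv2.imwrite("pics/f.png",cv2.resize(im[130:380,80:400],None,fx=2,fy=2))
E
```

```text
time: 19.45
position: [0.5396, 0.2361, 0.1908]
tool_rot: [-0.0, 1.0, -0.001, 0.0]
ft_force: [-4.0, -5.1, 18.6]
grip_width: 0.0007
grip_force: 8.8
time: 20.45
position: [0.5387, 0.453, 0.2868]
tool_rot: [-0.001, 1.0, -0.0, -0.001]
ft_force: [-0.3, 0.1, -0.5]
grip_width: 0.0005
grip_force: 0.0
top R 295 [0.5551 0.0758 0.173 ] [0.5828 0.0836 0.1769]
top L 316 [0.5416 0.2312 0.1727] [0.5704 0.2452 0.1766]
knob [0.54913859 0.1542021  0.21383001]
side R 137 [0.5533 0.0728 0.1712] [0.5814 0.0817 0.1765]
side L 54 [0.5287 0.2301 0.1715] [0.5695 0.2408 0.1768]
knob [0.54753983 0.14907323 0.21303817]
```

View pics/f.png

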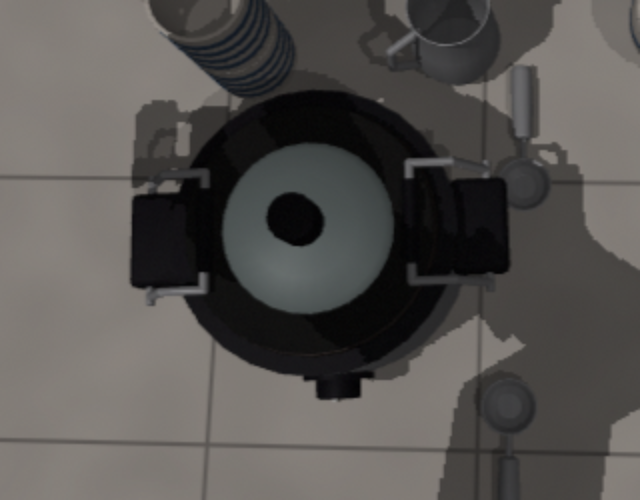

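Both clips are shut over the lid: left wires at (205,230), right at (412,220), and both bar tops at 173 mm. The lid is level and nothing else has moved.

```bash
python3 -c "
from rig import robot
print(robot.hand_in())"
```

```text
the job is handed in; nothing more can be done
None
```

The job is handed in at about 20 s of the 72 s: the lid is seated level on the crock and both clips are pressed home (bar tops measured at 173 mm, as expected for shut), with no sign in the final pictures that anything else moved; the hand-in returned no verdict.

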